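# Proof-load a locomotive drawbar on the bench tester

### The arm

A 6-joint arm with a two-finger parallel gripper is mounted at the origin on a cart in front of the work surface, level with it; the furniture and walls round the work are solid. World frame = base frame: x ahead of the robot, y to its left, z up, the work surface at z = 0. Lengths are in m, angles in degrees, forces in N, time in s.
With the tool pointing down it reaches from about 0.25 to 0.725 m from the base axis. Payload 9.7 kg.
Tool frame: the origin (TCP) lies midway between the tips of the shut fingers; the grasp point (between the pads) lies 19 mm behind it; z points along the fingers, y is the line along which they close (so a half turn about z gives the same grasp; the last joint's range is limited). The gripper opens to 85 mm and grips with 20 to 120 N. Pads are 22 mm wide; open, the fingers measure 114 mm over their backs; the gripper's body (76 mm by 85 mm) begins 54 mm behind the grasp point. The pads swing forward as they close: fully open they stand 13 mm farther back than shut.
Start: joints at [-66.291, 4.979, 10.078, 95.1, 0, 90], TCP at [0.221, -0.504, 0.231] pointing down, gripper open.
Joint ranges: [-179.16, 179.16], [-48.56, 103.87], [-65.8, 70.77], [-126.05, 130.52], [-82.76, 87.17], [-180, 180]. Speed limits (degrees/s): [127.2, 127.2, 147.25, 180, 180, 180].

### API

Orientations are given as [roll, pitch, yaw] about the fixed x, y, z axes, in that order (R = Rz(yaw) Ry(pitch) Rx(roll)).
In Python, from workcell import bot gives the robot as it stands.
- The arm moves only by the shell command python3 -m crank 'ROWS' [FORCE]. ROWS is JSON, a list of rows, each an object with "gripper": the finger opening in mm, from 0 to 85.4; "travel": the shift along the tool's x, y, z in mm, a list of three; "twist": the turn, a rotation vector about the tool's x, y, z in rad, a list of three. In form: [{"gripper": gripper, "travel": [tx, ty, tz], "twist": [rx, ry, rz]}, ...]. A call has 1 to 12 rows; each row shifts and turns the commanded pose from where the row before left it, along the tool's axes as they then stand; what a row does not reach is not made up. A row lasts 1/8 s, in which the tool goes at most 62.5 mm and 10.7 degrees, less where a joint would pass 70% of its speed; a pose out of reach is approached as far as the arm can. A call is refused whole if a number of a shift passes 62.5 or a number of a turn 0.188, either way. A call with a gripper value outside its range is refused whole. The fingers move at their own pace and stop on an object; FORCE is the grip in N (left out, the last holds). Time passes only in rows, so rows that do not move let the fingers close. It gives the time, the measured TCP pose, the force, the opening and the grip force at its end, in the units of the state.
- bot.get_obs(): the state, without advancing time (a new reading comes with each control period).
- bot.camera(name): name is "scene" or "side" or "wrist"; returns the picture (420x560x3 uint8, red, green, blue); there is no depth.
- bot.calibration(name): a dict with "vfov" (degrees; the focal length in pixels is half the picture's height over the tangent of half this angle, whatever the lens; pixels are square), "cx", "cy" (the principal point, pixels), "camera_from_world" (4x4, takes a point from world to camera coordinates). Camera axes: x right, y down, z forward; pixel columns grow to the right and rows downward; lengths in m; the calibration is good to about 2 mm. The wrist camera is an equidistant fisheye: a pixel r from the principal point sees the ray r / f radians off the axis. A picture is of the moment at which its call begins: read the wrist's pose just before it. calibration takes no time and is no camera call; for the wrist camera it gives the pose at the moment of the call.
- bot.job_done(): hands the job in; it is judged then, once.
The state is a dict: "time": time; "q": joint angles; "qd": joint speeds; "joint_efforts": joint torques, N m; "ee_pos": TCP position; "tcp_rot": TCP orientation; "wrist_force": force on the tool from outside, world axes, zero at the start; "torque": the same for the moment, N m; "opening": finger opening in m; "grasp_force": force on a finger pad.
Only numpy, scipy, OpenCV 4.12 (cv2) and the standard library are available. Lean on these libraries where they do the work, as an engineer would, in place of code of your own. Each camera call takes 0.05 s, during which the arm holds its last target. There are 200 camera calls.

### The job

A brass drawbar lies ready in the small bench pull tester. First slide the caliper jaw (red thumb tab) shut on the drawbar's neck until it bears firmly on it, so that both jaws will retain the head, and leave it shut; only then draw the spring gauge's black handle straight out until the barrel's rim stands within the green band of the rod, never into the red band, and keep holding the handle there: the program finishes while the gripper still holds the drawbar under load. Leave the other things on the bench where they are.

Things in the scene. Friction and masses are not known exactly. Their poses are not given: they have to be found in the camera images.
- tester: Aluminium bench fixture fixed to the bench, 235 x 84 mm with a cross foot. Origin on the bench top under the pull axis; +x = pull direction (roughly to the robot's right), z up. Along its x: rest for the drawbar's far head -0.140, jaws -0.115 (20 mm thick), fork -0.070, gauge barrel -0.034 to 0.076, then the handle. Fixed jaw: face at y = +0.005, its screw head 59 mm above the bench.
- jaw (a joint): Sliding jaw on its steel beam, on the tester's -y side, m: 0 = fully open (35 mm from the fixed jaw), grows along the tester's +y as it shuts; the 10 mm neck is nipped at about 0.025. It drags with about 2 N and stays where it is left; push 3 to 8 N more than that to bear firmly.
- moving_jaw: Sliding steel jaw with its red thumb tab. Origin: in the tab's middle, 80 mm above the bench; axes as the tester's. The tab is 24 mm along x, 12 mm along y (slide direction), rising from the jaw's top (55 mm) to 95 mm above the bench. The jaw face is 18 mm from the origin towards +y. Fingers have room on every side of the tab above the jaw's top.
- drawbar: Loose brass bar under test, 90 x 22 x 10 mm, about 0.1 kg: a neck 10 mm wide and 66 mm long between two heads 22 mm wide and 12 mm long. Origin: centre of its underside, 36 mm above the bench; x along the bar, parallel to the tester's x. One head lies in the gauge's fork, the other on the rest behind the jaws.
- spring_gauge: The spring gauge: aluminium barrel 34 mm across on a rail carriage, with a slotted fork (40 mm wide, in front of the barrel) that draws the drawbar's near head along +x. Origin: in the fork's slot, 41 mm above the bench; axes as the tester's.
- barrel_rim (a point): Centre of the barrel's mouth, out of which the rod slides, 43 mm above the bench; the barrel is an aluminium tube 34 mm across over its dark end rings.
- gauge (a joint): Travel of the whole spring gauge (barrel and fork) on its rail, m: 0 as it stands, grows towards +x, up to 0.030, moves with about 0.4 N. With the jaws shut it takes up 6 to 10 mm of slack before the drawbar is taut.
- rod (a joint): Length of the white rod (14 mm thick) drawn out of the barrel, m: 0 at rest, spring-return, stop at 0.055; grows once the drawbar is taut. Spring: 1.5 N plus 0.22 N per mm, about 8 N at the green band. Black rings at 5, 10, 15 and 20 mm; the barrel's rim stands in the 8 mm wide green band from 0.026 to 0.034; the red band begins at 0.040.
- handle: Black round handle on the rod's end, lying along the pull axis: 23 mm thick, 40 mm long between flanges 29 and 31 mm across. Origin: middle of its grip, 43 mm above the bench, 30 mm plus joint rod from the barrel's rim; x is the pull direction. Nothing beside or above it. Moves by joint gauge plus joint rod. Take it from above, fingers either side (across y).
- spare_bar_1: Brass drawbar like the one under test, lying on the bench at the right; bystander.
- spare_bar_2: Another brass drawbar on the bench at the right; bystander.
- tin: Green and silver tin of track pins, 55 mm across, 23 mm high; bystander.
- pliers: Red-handled pliers, 147 mm long; bystander.
- tape_measure: Yellow tape measure, 72 x 36 x 58 mm; bystander.
- wagon: Blue model wagon, 164 mm long, 41 mm high, behind the tester; bystander.
- screwdriver: Red-handled screwdriver, 197 mm long, at the right; bystander.

How it is judged:
By the outcome, as a careful person would: the job done as asked, in the order asked, and still so for the second after the job is handed in, while the arm keeps its last pose, push and grip.
It also fails if it takes over 38 s, if anything falls off the work surface, if the arm or the gripper's body presses on something with over 40 N, if the wrist force passes 120 N, or if a joint passes its speed limit or range.

## Working session

There is one attempt and no reset: what is moved stays moved. The work goes in short steps, Python scripts to look and compute and a shell command to move; the robot and the scene stay as the last step left them, time stands still between calls to the robot, and variables do not carry over. Pictures are saved under pics/ and viewed, at most 10 in all, crops included, and the job is handed in when it is done.

```bash
mkdir -p pics; ls; python3 - <<'E'
from workcell import bot
import cv2
for n in("scene","side"):
    cv2.imwrite(f"pics/{n}0.png",bot.camera(n)[:,:,::-1])
    c=bot.calibration(n);print(n,c)
o=bot.get_obs();print(o)
E
```

```text
pics
scene {'vfov': 43.636248032533125, 'cx': 278.48624523503696, 'cy': 208.32722596169805, 'camera_from_world': array([[ 0.79665287,  0.60443281,  0.00227635, -0.47202029],
       [ 0.45288807, -0.59441171, -0.66450517, -0.18859293],
       [-0.40029564,  0.53041088, -0.7472802 ,  1.7341474 ],
       [ 0.        ,  0.        ,  0.        ,  1.        ]])}
side {'vfov': 56.02755702710987, 'cx': 279.4700328885996, 'cy': 202.18495807731406, 'camera_from_world': array([[-0.08253111, -0.99657747, -0.00468609,  0.06516195],
       [-0.54202195,  0.04883217, -0.83894435,  0.37102005],
       [ 0.83630187, -0.06669905, -0.54419704,  0.88057543],
       [ 0.        ,  0.        ,  0.        ,  1.        ]])}
{'time': 0.1, 'q': array([-6.62893654e+01,  5.00782627e+00,  1.00383188e+01,  9.50990602e+01,
        6.87797219e-04,  9.00015514e+01]), 'qd': array([ 0.00449403, -0.15666826,  0.09063859,  0.00793836, -0.03640356,
       -0.09968808]), 'joint_efforts': array([-1.78676277e-03, -5.21563661e+01,  4.65652585e+01,  1.59914733e-02,
       -1.16110641e-07,  2.90041203e-05]), 'ee_pos': array([ 0.22108494, -0.50338317,  0.23064909]), 'tcp_rot': array([-1.79931432e+02, -6.85940100e-04,  2.37090824e+01]), 'wrist_force': array([ 0.11763078,  0.16915979, -0.04522846]), 'torque': array([ 0.05203084,  0.04373454, -0.01535646]), 'grasp_force': 0.0, 'opening': 0.08547009429560384}
```

View pics/scene0.png

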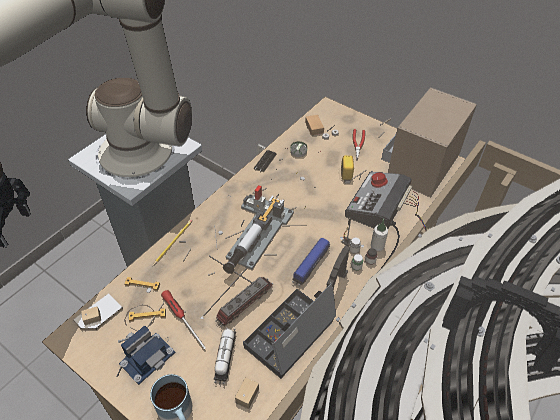

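View pics/side0.png

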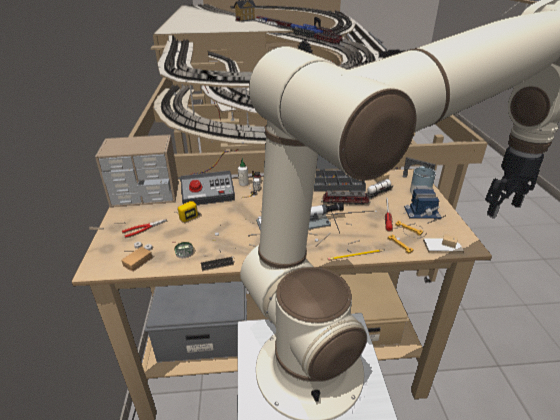

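The scene view shows the tester: red tab near (258,189), black handle near (229,267). I'll enlarge that area and take first estimates.

```bash
cat > h.py <<'E'
import numpy as np, cv2
from workcell import bot
def ray(c,u,v,name):
    f=210/np.tan(np.radians(c["vfov"]/2)); a=np.array([u-c["cx"],v-c["cy"]])/f
    if name=="wrist":
        r=np.hypot(*a); d=np.r_[a/r*np.sin(r),np.cos(r)] if r>0 else np.array([0,0,1.])
    else: d=np.r_[a,1]
    M=c["camera_from_world"]; R=M[:3,:3]
    return -R.T@M[:3,3], R.T@d
def at(c,u,v,z,name="scene"):
    o,d=ray(c,u,v,name); return o+d*(z-o[2])/d[2]
E
python3 - <<'E'
from h import *
im=cv2.imread("pics/scene0.png")[170:290,200:320]
cv2.imwrite("pics/crop0.png",cv2.resize(im,None,fx=5,fy=5,interpolation=cv2.INTER_CUBIC))
c=bot.calibration("scene")
print(at(c,258,189,.08),at(c,229,267,.043))
E
```

```text
[0.47893979 0.05180451 0.08      ] [ 0.57222799 -0.18778829  0.043     ]
```

View pics/crop0.png

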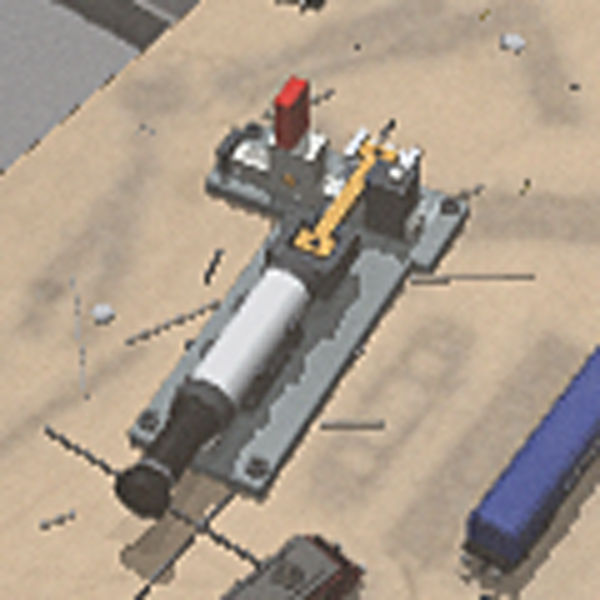

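The crop shows the tab centred at about (258.3,192.4), the bar's heads at (275.5,200.5) and (263,218), and the handle's end flange near (229,267).

```bash
python3 - <<'E'
from h import *
c=bot.calibration("scene")
P=lambda u,v,z:at(c,200+u/5,170+v/5,z).round(4)
print("tab",P(291,112,.08),"far",P(378,152,.046),"near",P(315,240,.046),"hand",P(178,450,.043),"end",P(142,492,.043))
f,n=P(378,152,.046),P(142,492,.043);d=n-f;print(np.degrees(np.arctan2(d[1],d[0])),np.linalg.norm(d))
o=bot.get_obs();print(o['tcp_rot'])
E
```

```text
tab [0.4878 0.0416 0.08  ] far [0.5273 0.0719 0.046 ] near [ 0.5399 -0.0033  0.046 ] hand [ 0.5714 -0.1601  0.043 ] end [ 0.5739 -0.1921  0.043 ]
-79.9895440423083 0.2680980417683054
[-1.79931432e+02 -6.85940100e-04  2.37090824e+01]
```

```bash
cat >> h.py <<'E'
def plan(pos,yaw,n):
    o=bot.get_obs(); p=np.array(o['ee_pos']); y0=o['tcp_rot'][2]; dy=(yaw-y0+180)%360-180
    for i in range(n):
        y=np.radians(y0+dy*i/n); w=(np.array(pos)-p)/n*1000
        X=np.array([np.cos(y),np.sin(y)]);Y=np.array([np.sin(y),-np.cos(y)])
        print([round(w[:2]@X,1),round(w[:2]@Y,1),round(-w[2],1)],"rz",round(-np.radians(dy/n),3))
E
python3 -c "
from h import *
plan([.47,-.03,.23],100,11)"
```

```text
[np.float64(38.0), np.float64(-30.3), np.float64(0.1)] rz -0.121
[np.float64(41.4), np.float64(-25.5), np.float64(0.1)] rz -0.121
[np.float64(44.2), np.float64(-20.3), np.float64(0.1)] rz -0.121
[np.float64(46.3), np.float64(-14.8), np.float64(0.1)] rz -0.121
[np.float64(47.8), np.float64(-9.1), np.float64(0.1)] rz -0.121
[np.float64(48.5), np.float64(-3.3), np.float64(0.1)] rz -0.121
[np.float64(48.6), np.float64(2.6), np.float64(0.1)] rz -0.121
[np.float64(47.9), np.float64(8.4), np.float64(0.1)] rz -0.121
[np.float64(46.5), np.float64(14.2), np.float64(0.1)] rz -0.121
[np.float64(44.5), np.float64(19.7), np.float64(0.1)] rz -0.121
[np.float64(41.8), np.float64(24.9), np.float64(0.1)] rz -0.121
```

```bash
python3 -m crank '[{"gripper":0,"travel":[38,-30,0],"twist":[0,0,-0.121]},{"gripper":0,"travel":[41,-25.5,0],"twist":[0,0,-0.121]},{"gripper":0,"travel":[44,-20,0],"twist":[0,0,-0.121]},{"gripper":0,"travel":[46,-15,0],"twist":[0,0,-0.121]},{"gripper":0,"travel":[48,-9,0],"twist":[0,0,-0.121]},{"gripper":0,"travel":[48.5,-3,0],"twist":[0,0,-0.121]},{"gripper":0,"travel":[48.5,2.5,0],"twist":[0,0,-0.121]},{"gripper":0,"travel":[48,8.5,0],"twist":[0,0,-0.121]},{"gripper":0,"travel":[46.5,14,0],"twist":[0,0,-0.121]},{"gripper":0,"travel":[44.5,20,0],"twist":[0,0,-0.121]},{"gripper":0,"travel":[42,25,0],"twist":[0,0,-0.121]},{"gripper":0,"travel":[0,0,0],"twist":[0,0,0]}]' 40
python3 - <<'E'
from h import *
import pickle
o=bot.get_obs();c=bot.calibration("wrist");im=bot.camera("wrist")[:,:,::-1]
pickle.dump(c,open("c1.pkl","wb"));cv2.imwrite("pics/w1.png",im)
cv2.imwrite("pics/w1b.png",cv2.resize(im,(800,600),interpolation=cv2.INTER_CUBIC))
print(o['ee_pos'],o['tcp_rot'],o['wrist_force'],c)
E
```

```text
time: 1.6
ee_pos: [0.4711, -0.0285, 0.2305]
tcp_rot: [-179.9, -0.0, 100.3]
wrist_force: [-0.4, -0.0, -0.9]
opening: -0.0001
grasp_force: 0.0
[ 0.47105026 -0.02846272  0.23049003] [-1.79932903e+02 -3.74387412e-02  1.00269155e+02] [-0.42106799 -0.03713528 -0.90225947] {'vfov': 65.70646984690485, 'cx': 284.4906577484786, 'cy': 209.50882025988318, 'camera_from_world': array([[ 0.98387944,  0.17882336, -0.00185748, -0.4581067 ],
       [ 0.17124985, -0.9391161 ,  0.29788327, -0.14554343],
       [ 0.0515241 , -0.29339932, -0.9546005 ,  0.34682426],
       [ 0.        ,  0.        ,  0.        ,  1.        ]])}
```

View pics/w1b.png

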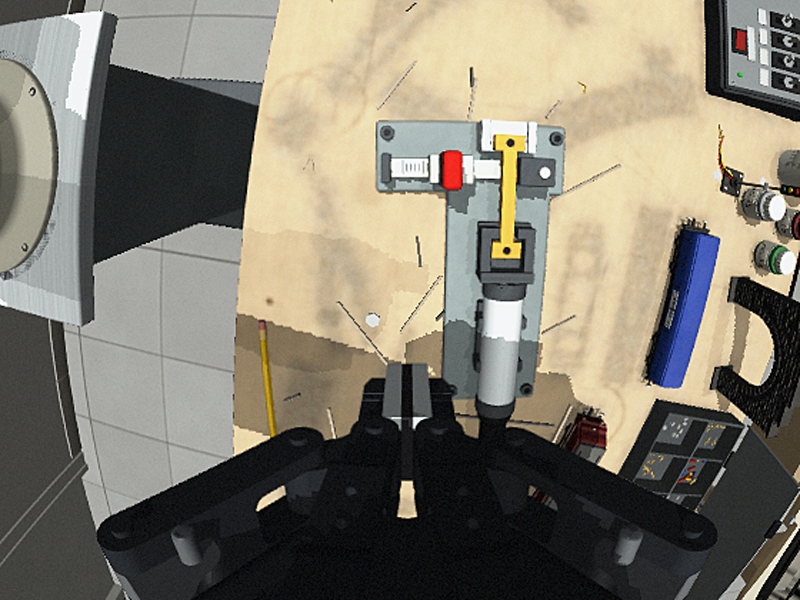

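The wrist view (800x600 scale) shows the tab top at about (454,165), the bar's holes at (511,143) and (507,250), the fixed jaw's screw at (545,173), and the rim near (495,408).

```bash
python3 - <<'E'
from h import *
import pickle
c=pickle.load(open("c1.pkl","rb"))
P=lambda u,v,z:at(c,u*.7,v*.7,z,"wrist").round(4)
im=cv2.imread("pics/w1.png").astype(int);m=(im[...,2]>150)&(im[...,1]<60)&(im[...,0]<60);m[:90]=0;m[145:]=0;m[:,:290]=0;m[:,340:]=0
v,u=np.nonzero(m);print("red",u.min(),u.max(),v.min(),v.max(),at(c,u.mean(),v.mean(),.085,"wrist"))
f,n=P(511,143,.046),P(507,250,.046);print(f,n,"scr",P(545,173,.059),"rim",P(495,408,.043))
r=P(495,408,.043);d=r-f;print(np.degrees(np.arctan2(d[1],d[0])),np.linalg.norm(d), np.linalg.norm(f-n))
d=n-f;print(np.degrees(np.arctan2(d[1],d[0])))
E
```

```text
red 310 323 106 132 [0.4861099  0.04535272 0.085     ]
[0.5272 0.0728 0.046 ] [ 0.5408 -0.0035  0.046 ] scr [0.5523 0.057  0.059 ] rim [ 0.565  -0.1345  0.043 ]
-79.66596938527294 0.21073948372338772 0.07750258060219672
-79.89352243111605
```

```bash
python3 -m crank '[{"gripper":0,"travel":[35,-7,0],"twist":[0,0,0]},{"gripper":0,"travel":[34,-7.5,0],"twist":[0,0,0.005]},{"gripper":0,"travel":[0,0,45],"twist":[0,0,0]},{"gripper":0,"travel":[0,0,45],"twist":[0,0,0]},{"gripper":0,"travel":[0,0,45],"twist":[0,0,0]},{"gripper":0,"travel":[0,0,26],"twist":[0,0,0]},{"gripper":0,"travel":[0,0,0],"twist":[0,0,0]},{"gripper":0,"travel":[0,5,0],"twist":[0,0,0]},{"gripper":0,"travel":[0,5,0],"twist":[0,0,0]},{"gripper":0,"travel":[0,0,0],"twist":[0,0,0]}]'
python3 - <<'E'
from h import *
o=bot.get_obs();im=bot.camera("wrist")[:,:,::-1]
cv2.imwrite("pics/w2.png",cv2.resize(im,(800,600),interpolation=cv2.INTER_CUBIC))
print(o['ee_pos'],o['tcp_rot'],o['wrist_force'])
E
```

```text
time: 2.9
ee_pos: [0.4549, 0.0363, 0.0712]
tcp_rot: [179.9, 0.0, 99.7]
wrist_force: [0.3, -0.3, -0.5]
opening: 0.0
grasp_force: 0.0
[0.45490011 0.03631573 0.07115825] [1.79922215e+02 8.54116878e-03 9.96817156e+01] [ 0.27578984 -0.32415798 -0.53304697]
```

View pics/w2.png

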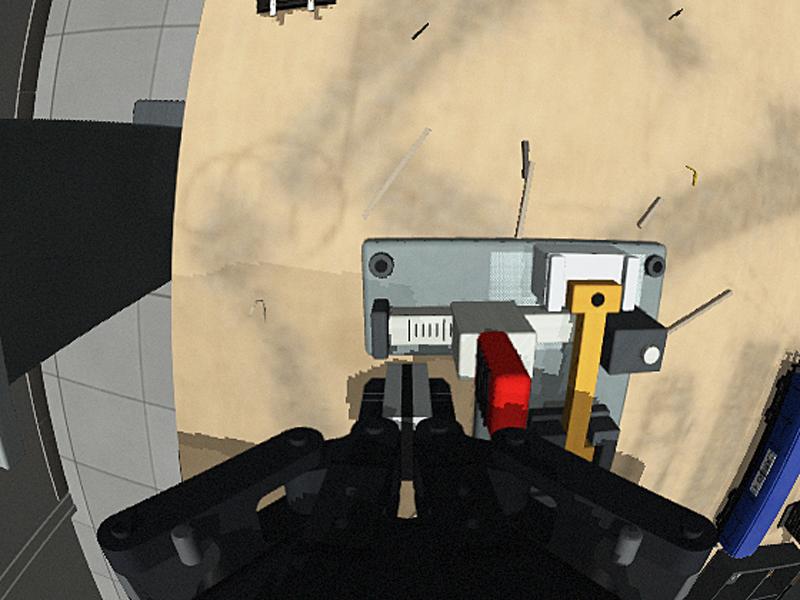

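Shut fingers stand left of the tab (tab about (503,380), fingertips (407,385)), clear of everything. Starting the push.

```bash
python3 -m crank '[{"gripper":0,"travel":[2,3,0],"twist":[0,0,0]},{"gripper":0,"travel":[0,3,0],"twist":[0,0,0]},{"gripper":0,"travel":[0,3,0],"twist":[0,0,0]},{"gripper":0,"travel":[0,3,0],"twist":[0,0,0]},{"gripper":0,"travel":[0,3,0],"twist":[0,0,0]},{"gripper":0,"travel":[0,3,0],"twist":[0,0,0]},{"gripper":0,"travel":[0,3,0],"twist":[0,0,0]},{"gripper":0,"travel":[0,3,0],"twist":[0,0,0]}]'
```

```text
time: 3.95
ee_pos: [0.4774, 0.0423, 0.0702]
tcp_rot: [-180.0, -0.0, 99.7]
wrist_force: [-3.1, 1.7, 0.2]
opening: -0.0002
grasp_force: 1.1
```

```bash
python3 -m crank '[{"gripper":0,"travel":[0,2,0],"twist":[0,0,0]},{"gripper":0,"travel":[0,2,0],"twist":[0,0,0]},{"gripper":0,"travel":[0,0,0],"twist":[0,0,0]}]'
python3 - <<'E'
from h import *
o=bot.get_obs();im=bot.camera("wrist")[:,:,::-1]
cv2.imwrite("pics/w3.png",im[180:340,220:460].repeat(3,0).repeat(3,1))
E
```

```text
time: 4.32
ee_pos: [0.4815, 0.0429, 0.0703]
tcp_rot: [180.0, 0.0, 99.7]
wrist_force: [-1.0, 0.9, -0.1]
opening: -0.0002
grasp_force: 0.2
```

View pics/w3.png

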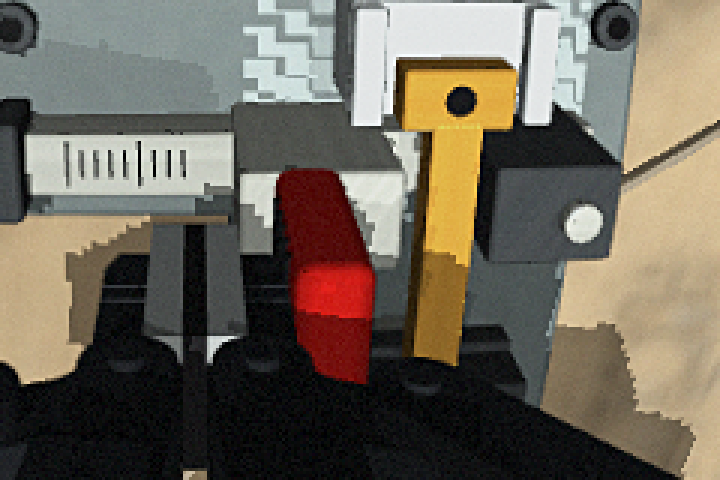

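The jaw face (about x=405) is moving and still a few mm from the neck's left edge (about x=425). Carry on.

```bash
for i in 1 2 ; do :; done; python3 -m crank '[{"gripper":0,"travel":[0,2,0],"twist":[0,0,0]},{"gripper":0,"travel":[0,0,0],"twist":[0,0,0]}]'; python3 -m crank '[{"gripper":0,"travel":[0,2,0],"twist":[0,0,0]},{"gripper":0,"travel":[0,0,0],"twist":[0,0,0]}]'; python3 -m crank '[{"gripper":0,"travel":[0,1,0],"twist":[0,0,0]},{"gripper":0,"travel":[0,0,0],"twist":[0,0,0]}]'
```

```text
time: 4.62
ee_pos: [0.4834, 0.0432, 0.0703]
tcp_rot: [180.0, 0.0, 99.7]
wrist_force: [-0.5, -0.0, 1.0]
opening: 0.0003
grasp_force: 0.5
time: 4.88
ee_pos: [0.4854, 0.0436, 0.0703]
tcp_rot: [180.0, 0.0, 99.7]
wrist_force: [-1.8, 0.7, -0.5]
opening: 0.0003
grasp_force: 0.4
time: 5.12
ee_pos: [0.4863, 0.0438, 0.0703]
tcp_rot: [180.0, 0.0, 99.7]
wrist_force: [-1.7, -1.3, -0.0]
opening: -0.0004
grasp_force: 0.7
```

```bash
python3 -m crank '[{"gripper":0,"travel":[0,1.5,0],"twist":[0,0,0]},{"gripper":0,"travel":[0,0,0],"twist":[0,0,0]}]'; python3 -m crank '[{"gripper":0,"travel":[0,1.5,0],"twist":[0,0,0]},{"gripper":0,"travel":[0,0,0],"twist":[0,0,0]}]'; python3 -m crank '[{"gripper":0,"travel":[0,1,0],"twist":[0,0,0]},{"gripper":0,"travel":[0,0,0],"twist":[0,0,0]}]'
```

```text
time: 5.38
ee_pos: [0.4878, 0.044, 0.0703]
tcp_rot: [180.0, 0.0, 99.7]
wrist_force: [-1.5, -1.1, -0.5]
opening: 0.0001
grasp_force: 0.6
time: 5.62
ee_pos: [0.4886, 0.0442, 0.0703]
tcp_rot: [-179.9, 0.0, 99.7]
wrist_force: [-5.4, -0.7, 3.4]
opening: 0.0003
grasp_force: 2.8
time: 5.88
ee_pos: [0.4887, 0.0442, 0.0702]
tcp_rot: [-179.8, 0.0, 99.7]
wrist_force: [-11.1, -2.1, 5.6]
opening: -0.0002
grasp_force: 5.5
```

```bash
python3 -m crank '[{"gripper":0,"travel":[0,-0.7,0],"twist":[0,0,0]},{"gripper":0,"travel":[0,0,0],"twist":[0,0,0]},{"gripper":0,"travel":[0,-10,0],"twist":[0,0,0]},{"gripper":0,"travel":[0,-15,0],"twist":[0,0,0]},{"gripper":0,"travel":[0,0,-40],"twist":[0,0,0]},{"gripper":85,"travel":[0,0,-40],"twist":[0,0,0]},{"gripper":85,"travel":[-40,10,0],"twist":[0,0,0]},{"gripper":85,"travel":[-40,10,0],"twist":[0,0,0]},{"gripper":85,"travel":[0,0,0],"twist":[0,0,0]}]'
python3 - <<'E'
from h import *
import pickle
o=bot.get_obs();c=bot.calibration("wrist");im=bot.camera("wrist")[:,:,::-1]
pickle.dump((o,c),open("c4.pkl","wb"))
cv2.imwrite("pics/w4.png",im);cv2.imwrite("pics/w4b.png",cv2.resize(im,(800,600),interpolation=cv2.INTER_CUBIC))
print(o['ee_pos'],o['tcp_rot'],o['wrist_force'])
E
```

```text
time: 7.0
ee_pos: [0.498, -0.0372, 0.1503]
tcp_rot: [180.0, 0.0, 99.5]
wrist_force: [-0.0, -0.0, -0.1]
opening: 0.0724
grasp_force: 0.0
[ 0.49795546 -0.0371875   0.15025949] [1.79981434e+02 1.72475647e-02 9.95297539e+01] [-0.04711532 -0.00938765 -0.08450554]
```

View pics/w4b.png

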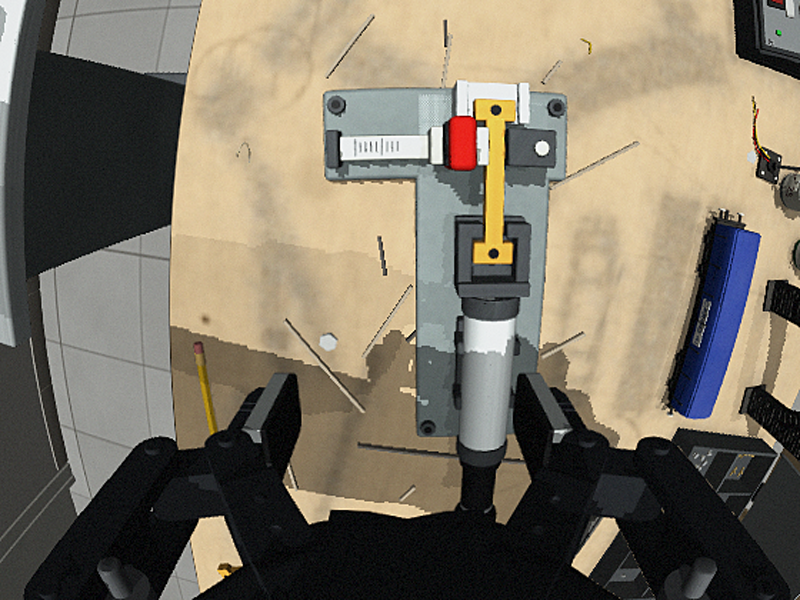

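The jaw stays shut on the neck (tab (462,143), neck (495,150)); the rim is near (480,455) and the handle's start near (478,490).

```bash
python3 - <<'E'
from h import *
import pickle
o,c=pickle.load(open("c4.pkl","rb"))
P=lambda u,v,z:at(c,u*.7,v*.7,z,"wrist").round(4)
f,n,r,h=P(496,110,.046),P(494,253,.046),P(480,464,.043),P(478,500,.043)
print(f,n,r,h,np.linalg.norm(r-f))
for q in(n,r,h): d=q-f;print(np.degrees(np.arctan2(d[1],d[0])))
# handle middle from axis
a=np.radians(-80);ex=np.array([np.cos(a),np.sin(a),0]);H=f+ex*(.140+.106);print("H",H)
plan([H[0],H[1],.15],100,3)
E
```

```text
[0.5273 0.073  0.046 ] [ 0.5412 -0.0036  0.046 ] [ 0.5665 -0.1451  0.043 ] [ 0.5734 -0.1778  0.043 ] 0.22161509425127163
-79.71490161622162
-79.8107856235145
-79.5846216489483
H [ 0.57001745 -0.16926271  0.046     ]
[np.float64(-47.8), np.float64(16.5), np.float64(0.1)] rz -0.003
[np.float64(-47.8), np.float64(16.3), np.float64(0.1)] rz -0.003
[np.float64(-47.9), np.float64(16.2), np.float64(0.1)] rz -0.003
```

```bash
python3 -m crank '[{"gripper":45,"travel":[-48,16.5,0],"twist":[0,0,-0.004]},{"gripper":45,"travel":[-48,16.5,0],"twist":[0,0,-0.004]},{"gripper":45,"travel":[-49,16.5,0],"twist":[0,0,-0.004]},{"gripper":45,"travel":[0,0,30],"twist":[0,0,0]},{"gripper":45,"travel":[0,0,0],"twist":[0,0,0]},{"gripper":45,"travel":[0,0,0],"twist":[0,0,0]}]'
python3 - <<'E'
from h import *
c=bot.calibration("scene")
print(at(c,248,288,.03),at(c,258,278,.03))
im=bot.camera("scene")[:,:,::-1][170:310,170:310]
cv2.imwrite("pics/s5.png",cv2.resize(im,None,fx=4,fy=4,interpolation=cv2.INTER_CUBIC))
E
```

```text
time: 7.8
ee_pos: [0.5715, -0.1687, 0.1214]
tcp_rot: [180.0, 0.0, 100.4]
wrist_force: [-0.9, 0.4, 0.2]
opening: 0.0447
grasp_force: 0.0
[ 0.64718761 -0.20158376  0.03      ] [ 0.64840689 -0.16206901  0.03      ]
```

View pics/s5.png

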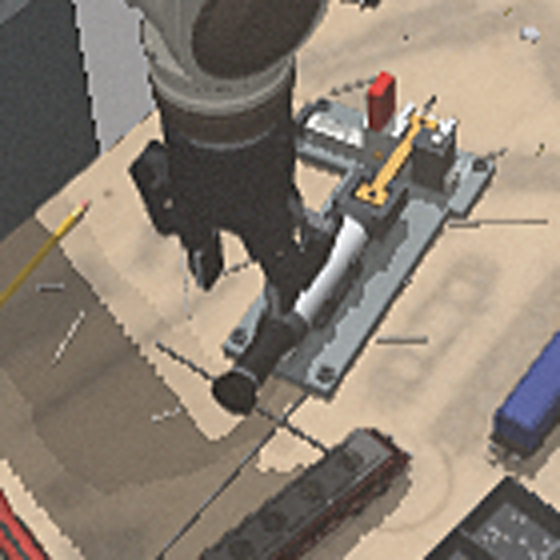

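Fingers hang above the handle (about (240,370) in the crop), and the locomotive is clear (~75 mm from the axis). Descend and grip.

```bash
python3 -m crank '[{"gripper":45,"travel":[-2,0,35],"twist":[0,0,0]},{"gripper":45,"travel":[0,0,35],"twist":[0,0,0]},{"gripper":45,"travel":[0,0,26],"twist":[0,0,0]},{"gripper":45,"travel":[0,0,0],"twist":[0,0,0]}]' 40 && python3 -m crank '[{"gripper":15,"travel":[0,0,0],"twist":[0,0,0]},{"gripper":15,"travel":[0,0,0],"twist":[0,0,0]},{"gripper":15,"travel":[0,0,0],"twist":[0,0,0]},{"gripper":15,"travel":[0,0,0],"twist":[0,0,0]}]' 40
```

```text
time: 8.35
ee_pos: [0.5712, -0.1708, 0.0237]
tcp_rot: [-179.9, -0.1, 100.4]
wrist_force: [-0.4, 0.3, 0.1]
opening: 0.0448
grasp_force: 0.0
time: 8.85
ee_pos: [0.5708, -0.1722, 0.0266]
tcp_rot: [-179.9, 0.1, 100.3]
wrist_force: [-11.9, -0.4, 7.9]
opening: 0.0221
grasp_force: 39.0
```

Gripped (22 mm), with a 12 N side load from misalignment; relieve it.

```bash
python3 -m crank '[{"gripper":15,"travel":[0,-1,-1],"twist":[0,0,0]},{"gripper":15,"travel":[0,-0.5,-0.5],"twist":[0,0,0]},{"gripper":15,"travel":[0,0,0],"twist":[0,0,0]}]'
```

```text
time: 9.22
ee_pos: [0.5706, -0.1722, 0.0267]
tcp_rot: [180.0, 0.0, 100.4]
wrist_force: [-5.3, -1.3, 2.0]
opening: 0.0218
grasp_force: 40.1
```

```bash
python3 -m crank '[{"gripper":15,"travel":[0,-1,-0.3],"twist":[0,0,0]},{"gripper":15,"travel":[-2,0,0],"twist":[0,0,0]},{"gripper":15,"travel":[-3,0,0],"twist":[0,0,0]},{"gripper":15,"travel":[0,0,0],"twist":[0,0,0]},{"gripper":15,"travel":[0,0,0],"twist":[0,0,0]}]'; python3 -m crank '[{"gripper":15,"travel":[-3,0,0],"twist":[0,0,0]},{"gripper":15,"travel":[-3,0,0],"twist":[0,0,0]},{"gripper":15,"travel":[-3,0,0],"twist":[0,0,0]},{"gripper":15,"travel":[0,0,0],"twist":[0,0,0]},{"gripper":15,"travel":[0,0,0],"twist":[0,0,0]}]'; python3 -m crank '[{"gripper":15,"travel":[-3,0,0],"twist":[0,0,0]},{"gripper":15,"travel":[-3,0,0],"twist":[0,0,0]},{"gripper":15,"travel":[-3,0,0],"twist":[0,0,0]},{"gripper":15,"travel":[0,0,0],"twist":[0,0,0]},{"gripper":15,"travel":[0,0,0],"twist":[0,0,0]}]'
```

```text
time: 9.85
ee_pos: [0.5713, -0.177, 0.0267]
tcp_rot: [179.9, 0.0, 100.4]
wrist_force: [4.5, 2.4, 4.7]
opening: 0.0214
grasp_force: 40.3
time: 10.48
ee_pos: [0.5728, -0.1856, 0.0267]
tcp_rot: [179.9, -0.0, 100.4]
wrist_force: [4.3, 3.5, 4.3]
opening: 0.0217
grasp_force: 40.4
time: 11.1
ee_pos: [0.5743, -0.1941, 0.0266]
tcp_rot: [179.9, -0.0, 100.4]
wrist_force: [3.5, 6.0, 5.4]
opening: 0.0217
grasp_force: 40.5
```

```bash
python3 -m crank '[{"gripper":15,"travel":[-3,0,0],"twist":[0,0,0]},{"gripper":15,"travel":[-3,0,0],"twist":[0,0,0]},{"gripper":15,"travel":[-3,0,0],"twist":[0,0,0]},{"gripper":15,"travel":[-3,0,0],"twist":[0,0,0]},{"gripper":15,"travel":[0,0,0],"twist":[0,0,0]},{"gripper":15,"travel":[0,0,0],"twist":[0,0,0]}]'
python3 - <<'E'
from h import *
import pickle
o=bot.get_obs();c=bot.calibration("wrist");im=bot.camera("wrist")[:,:,::-1];s=bot.camera("scene")[:,:,::-1]
pickle.dump((o,c),open("c6.pkl","wb"));cv2.imwrite("pics/w6.png",im);cv2.imwrite("pics/s6.png",s)
a=cv2.resize(im[100:400,180:460],(400,428));b=cv2.resize(s[170:290,200:312],(400,428),interpolation=cv2.INTER_CUBIC)
cv2.imwrite("pics/m6.png",np.hstack([a,b]))
E
```

```text
time: 11.85
ee_pos: [0.5764, -0.2054, 0.0266]
tcp_rot: [179.9, -0.1, 100.4]
wrist_force: [3.3, 7.8, 6.3]
opening: 0.0217
grasp_force: 40.6
```

View pics/m6.png

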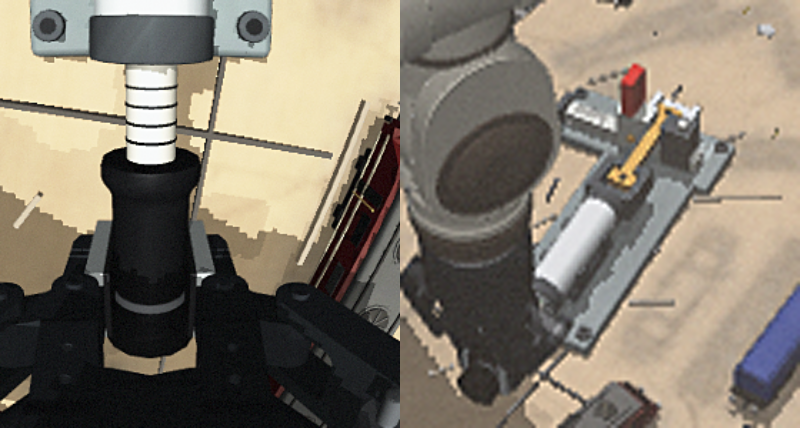

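All four rings are visible (left crop y = 143, 124, 106, 88), with the rim at about 65 and no green yet, so the rod is at about 25-26 mm. Pull 4 mm more.

```bash
python3 -m crank '[{"gripper":15,"travel":[-2,0,0],"twist":[0,0,0]},{"gripper":15,"travel":[-2,0,0],"twist":[0,0,0]},{"gripper":15,"travel":[0,0,0],"twist":[0,0,0]},{"gripper":15,"travel":[0,0,0],"twist":[0,0,0]}]'
python3 - <<'E'
from h import *
im=bot.camera("wrist")[:,:,::-1];s=bot.camera("scene")[:,:,::-1]
a=cv2.resize(im[100:240,220:340],(480,560),interpolation=cv2.INTER_CUBIC)
b=cv2.resize(s[180:250,240:280],(320,560),interpolation=cv2.INTER_CUBIC)
cv2.imwrite("pics/m7.png",np.hstack([a,b]))
E
```

```text
time: 12.45
ee_pos: [0.5771, -0.2092, 0.0266]
tcp_rot: [179.9, -0.1, 100.4]
wrist_force: [2.4, 9.1, 5.7]
opening: 0.0216
grasp_force: 40.6
```

View pics/m7.png

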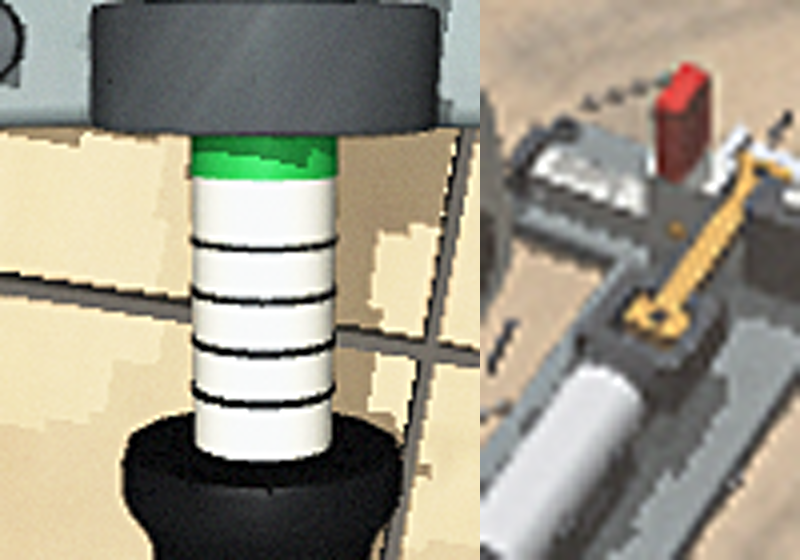

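Green begins at y≈178 and the rim stands at ≈135, with rings 51 px per 5 mm. That puts the rod at about 30 mm, mid-band, and the drawbar is held by the shut jaw.

```bash
python3 -m crank '[{"gripper":15,"travel":[0,0,0],"twist":[0,0,0]},{"gripper":15,"travel":[0,0,0],"twist":[0,0,0]}]'; python3 -c "
from workcell import bot
print(bot.job_done())"
```

```text
time: 12.8
ee_pos: [0.5771, -0.2092, 0.0266]
tcp_rot: [179.9, -0.1, 100.4]
wrist_force: [2.0, 8.3, 6.9]
opening: 0.0215
grasp_force: 40.6
the job is handed in; nothing more can be done
None
```

I shut the jaw on the drawbar's neck (about 11 N at the end of the push, marginally over the suggested 5–10 N total), then drew the handle until the rim stood about mid-green (rod about 30 mm), and handed the job in at 12.8 s with the gripper still holding the load.

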